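# Run a touch mixer with a sample tube held in its cup

### The job

Mix the sample on the vortex mixer: press its round key all the way down and let it up, then do the same with the square key, and leave the narrow bar key alone. Then lift the stoppered tube out of the rack, set its foot into the mixer's cup and push the spring-loaded cup straight down to about half of its 12 mm travel, never to its stop. Finish while still gripping the upright tube and holding the cup down like that, with nothing but the tube in the cup; do not shift the beaker or the conical flask standing near it.

Things in the scene. Friction and masses are not known exactly. Their poses are not given: they have to be found in the camera images.
- key_round (a joint): travel of the round key (disc, 26 mm across) on the mixer's low front deck: 0 = up, 0.005 m = fully down. Springs back; about 1.2 N starts it, 4.2 N puts it fully down
- key_round_top (a point): centre of the round key's top face; moves down with the key. The face stands 11.5 mm above the deck. The three keys stand in a row across the deck, 46 mm apart, in any order
- key_square (a joint): travel of the square key (22 x 22 mm), 0 = up, 0.005 m = fully down, same spring
- key_square_top (a point): centre of the square key's top face, same height as the round key
- key_bar (a joint): travel of the narrow bar key (8 mm wide, 30 mm long towards the tower), 0 = up, 0.005 m = fully down, same spring; must not be pressed
- key_bar_top (a point): centre of the bar key's top face
- mixer: vortex mixer, white, fixed to the bench: foot 200 x 150 mm; low front deck 50 mm high with the keys, and behind it a tower 100 mm high that carries the cup. Origin at the centre of its underside; x points from the deck to the tower (away from the robot), z up. Cup axis at x = +0.042, key row at x = -0.066, the tower's front face at x = -0.015
- cup (a joint): travel of the mixer's spring cup: 0 = up, grows as it is pushed down, stop at 0.012 m. Spring 2.1 N at the top, 6.3 N at 0.006 m, 10.5 N at the stop
- cup_floor (a point): centre of the inner floor of the cup, on its axis; moves down with the cup; 129 mm above the bench when the cup is up. The cup is a black rubber funnel, 48 mm across and 16 mm deep inside, 38 mm wide inside at the rim and about 29 mm at the floor. It sits on a steel stem of 24 mm with a thin dark ring; the ring is level with the grey collar below it when the cup is about half-way down
- tube_center (a point): the stoppered glass test tube, 18 mm in diameter and 114 mm long, black stopper on top: point on its axis half-way up, 57 mm above the foot; z points from the foot to the stopper. It stands upright in the rack with 56 mm standing out above the rack; weighs about 35 g
- tube_foot (a point): the lowest point of the tube's rounded foot, on its axis
- tube: the same tube; origin at its foot
- rack: white tube rack, fixed to the bench, 45 x 170 x 62 mm, six square holes of about 20 mm; origin at the centre of its underside, row of holes along its y, which points roughly towards the robot's side of the bench, so its -y end is the far one. The only tube stands at y = -0.0405 (the second hole from that end) and is free to lift straight out; its foot is 4 mm above the bench
- beaker: small glass beaker, 56 mm across, 71 mm high, loose, standing to the right of the mixer, a bystander; origin at the centre of its underside
- flask: conical flask, 66 mm across, 112 mm high, loose, standing behind the mixer, a bystander; origin at the centre of its underside
- microscope_1: a microscope that stands to the right of the mixer, fixed: keep the arm clear of it. About 370 x 170 x 396 mm; origin at the centre of its foot's underside. Its eyepieces jut towards the robot between 300 and 395 mm above the bench, to 178 mm in front of its origin (its -x) and 50 mm to either side. A second one like it stands to the left, beyond the rack

How it is judged:
By the outcome, as a careful person would: the job done as asked, in the order asked, and still so for the second after the job is handed in, while the arm keeps its last pose, push and grip.
It also fails if it takes over 58 s, if anything falls off the work surface, if the arm or the gripper's body presses on something with over 40 N, if the wrist force passes 120 N, or if a joint passes its speed limit or range.

### The arm

A 7-joint arm with a two-finger parallel gripper is mounted at the origin on a cart in front of the work surface, level with it; the furniture and walls round the work are solid. World frame = base frame: x ahead of the robot, y to its left, z up, the work surface at z = 0. Lengths are in m, angles in degrees, forces in N, time in s.
With the tool pointing down it reaches from about 0.425 to 1.025 m from the base axis. Payload 9.4 kg.
Tool frame: the origin (TCP) lies on the centre line of the jaws, within the pads' length; the fingertips stand 22 mm ahead of it and the grasp point (between the pads) lies 3 mm ahead of it; z points along the fingers, y is the direction in which the jaws open and shut (so a half turn about z gives the same grasp; the last joint's range is limited). The gripper opens to 93 mm and grips with 3 to 60 N. Pads are 15 mm wide; open, the fingers measure 128 mm over their backs; the gripper's body (75 mm by 188 mm) begins 65 mm behind the grasp point.
Start: joints at [-70.915, 34.337, -0.143, 91.639, 0.103, 54.024, -4.572], TCP at [0.289, 0.665, 0.241] pointing down, gripper open.
Joint ranges: [-147.43, 147.43], [-19.82, 112.94], [-74.19, 73.91], [6.32, 146.72], [-59.91, 239.91], [6.04, 106.73], [-150.56, 150.56]. Speed limits (degrees/s): [127.2, 127.2, 172.46, 172.46, 180, 180, 180].

### API

Orientations are given as a 3x3 rotation matrix whose columns are the frame's x, y, z axes.
In Python, from bench import arm gives the robot as it stands.
- The arm moves only by the tool drive_tool, never from a script. Its argument "moves" is a list of rows, each a list of 7 numbers: the opening in per cent of the stroke, from 0 (shut) to 100 (fully open), then the shift along the tool's x, y, z in m, then the turn, a rotation vector about the tool's x, y, z in rad. In form: [[gripper, tx, ty, tz, rx, ry, rz], ...]. A call has 1 to 5 rows; each row shifts and turns the commanded pose from where the row before left it, along the tool's axes as they then stand; what a row does not reach is not made up. A row lasts 1/12 s, in which the tool goes at most 41.7 mm and 7.16 degrees, less where a joint would pass 70% of its speed; a pose out of reach is approached as far as the arm can. A call is refused whole if a number of a shift passes 0.0417 or a number of a turn 0.125, either way. A call with a gripper value outside its range is refused whole. The fingers move at their own pace and stop on an object; "squeeze" is the grip in N (left out, the last holds). Time passes only in rows, so rows that do not move let the fingers close. It gives the time, the measured TCP pose, the force and the opening at its end, in the units of the state.
- arm.state(): the state, without advancing time (a new reading comes with each control period).
- arm.camera(name): name is "side" or "top" or "wrist"; returns a dict with "img" (384x512x3 uint8, blue, green, red), "camera_matrix" (3x3 intrinsics, pixels), "dist" ([k1, k2, p1, p2, k3] as OpenCV has them; the pictures are not rectified), "camera_from_world" (4x4, takes a point from world to camera coordinates); the wrist camera has in their place "tool_from_camera" (4x4, takes a point from camera to tool coordinates, whose origin is the TCP and whose axes are the flange's). Camera axes: x right, y up, looking along -z (the intrinsics and any distortion apply to the point x, -y, -z); pixel columns grow to the right and rows downward; lengths in m; the calibration is good to about 2 mm. A picture is of the moment at which its call begins: read the wrist's pose just before it. There is no depth.
- arm.hand_in(): hands the job in, once; it reports no verdict.
Trained networks look in the newest picture that a camera, given by its name, has taken for a name from the list of things; names that differ only in an ending like _2 or _b are one class to them, and where a whole thing is asked for, a point or a joint stands for the part that bears it (a point fixed in the world has none). Each returns a list of dicts, best first, with "score" (0 to 1); they miss things now and then, are a little off and sometimes report something else, mostly with a low value. They report only what shows in the picture. A call takes as long as a camera call.
- arm.find_in(query, camera): "extent" ([centre column, centre row, width, height] in pixels, round what is visible of it).
- arm.spot_point(query, camera): "pixel" ([row, column] in pixels: a listed point, or the origin of a listed thing).
The state is a dict: "clock": time; "qpos": joint angles; "qvel": joint speeds; "effort": joint torques, N m; "eef_pos": TCP position; "ee_rot": TCP orientation; "force": force on the tool from outside, world axes, zero at the start; "ft_torque": the same for the moment, N m; "gripper_width": finger opening in m.
Only numpy, scipy, OpenCV 4.12 (cv2) and the standard library are available. Lean on these libraries where they do the work, as an engineer would, in place of code of your own. Each camera call takes 0.05 s, during which the arm holds its last target.

## Working session

There is one attempt and no reset: what is moved stays moved. The work goes in short steps, Python scripts to look and compute and a tool call to move; the robot and the scene stay as the last step left them, time stands still between calls to the robot, and variables do not carry over. Pictures are saved under pics/ and viewed, and the job is handed in when it is done.

Besides the shell and the picture viewer there is one more tool, called after ">>>" by a JSON object that holds its "fn" and its "kwargs". drive_tool: Moves the arm, as the interface text tells. Its arguments: {"type":"object","properties":{"moves":{"type":"array","items":{"type":"array","items":{"type":"number"}}},"squeeze":{"type":"number"}},"required":["moves"]}

```bash
mkdir -p pics; ls; cat > h.py <<'E'
import numpy as np, cv2, json
from bench import arm
np.set_printoptions(precision=4,suppress=True)
def snap(cam,fn=None):
    s=arm.state(); c=arm.camera(cam); c['s']=s
    if fn: cv2.imwrite('pics/'+fn,c['img'])
    if cam=='wrist':
        T=np.eye(4);T[:3,:3]=np.array(s['ee_rot']);T[:3,3]=s['eef_pos']
        W=T@np.array(c['tool_from_camera'])
    else: W=np.linalg.inv(np.array(c['camera_from_world']))
    c['W']=W; return c
def ray(c,col,row):
    u=cv2.undistortPoints(np.array([[[col,row]]],float),np.array(c['camera_matrix']),np.array(c['dist'],float))[0,0]
    d=c['W'][:3,:3]@np.array([u[0],-u[1],-1.]); return c['W'][:3,3],d/np.linalg.norm(d)
def atz(c,col,row,z):
    o,d=ray(c,col,row); return o+d*(z-o[2])/d[2]
def proj(c,p):
    q=np.linalg.inv(c['W'])@np.append(p,1); q=np.array([q[0],-q[1],-q[2]])
    return cv2.projectPoints(q.reshape(1,1,3),np.zeros(3),np.zeros(3),np.array(c['camera_matrix']),np.array(c['dist'],float))[0][0,0]
def tri(rs):
    A=np.zeros((3,3));b=np.zeros(3)
    for o,d in rs:
        P=np.eye(3)-np.outer(d,d);A+=P;b+=P@o
    x=np.linalg.solve(A,b); return x,[np.linalg.norm((np.eye(3)-np.outer(d,d))@(x-o)) for o,d in rs]
E
python3 - <<'E'
from h import *
Z=dict(key_round_top=.0615,key_square_top=.0615,key_bar_top=.0615,cup_floor=.129,tube_center=.061,tube_foot=.004,mixer=0,rack=0,beaker=0,flask=0,microscope_1=0)
R={}
for cam in ['side','top','wrist']:
    c=snap(cam,cam+'0.png'); print(cam,c['W'][:3,3],c['W'][:3,2])
    for k in Z:
        r=arm.spot_point(k,cam)
        for x in r[:2]:
            p=x['pixel']; print(k,round(x['score'],2),np.round(p,1),atz(c,p[1],p[0],Z[k]))
print(arm.state())
E
```

```text
pics
side [0.5034 1.0158 0.3888] [-0.112   0.9375  0.3293]
key_round_top 0.53 [227.7 320.9] [0.4678 0.2678 0.0615]
key_square_top 0.63 [212.  319.4] [0.4695 0.1847 0.0615]
key_bar_top 0.59 [220.3 319.4] [0.4702 0.2307 0.0615]
cup_floor 0.79 [189.8 262.6] [0.5851 0.2556 0.129 ]
tube_center 0.72 [246.4 274.2] [0.5513 0.3611 0.061 ]
mixer 0.96 [247.7 283.4] [0.5407 0.2424 0.    ]
rack 0.66 [280.  296.1] [0.5095 0.3675 0.    ]
beaker 0.85 [216.6 333.9] [0.4276 0.054  0.    ]
flask 0.54 [227.3 322.4] [0.4576 0.1244 0.    ]
top [0.3996 0.2195 1.1163] [-0.1689 -0.0057  0.9856]
key_square_top 0.59 [229.2 264. ] [0.4781 0.1846 0.0615]
key_bar_top 0.62 [231.6 245.1] [0.4719 0.2295 0.0615]
cup_floor 0.87 [183.6 238.8] [0.5755 0.2445 0.129 ]
tube_center 0.65 [198.9 194.7] [0.5491 0.3519 0.061 ]
tube_foot 0.73 [184.3 240.1] [0.596  0.2443 0.004 ]
tube_foot 0.4 [201.7 192.5] [0.5499 0.3644 0.004 ]
mixer 0.69 [206.5 243. ] [0.5396 0.2362 0.    ]
rack 0.64 [217.1 193.2] [0.5112 0.3619 0.    ]
beaker 0.59 [252.8 309.7] [0.425  0.0682 0.    ]
flask 0.9 [129.4 225.2] [0.7423 0.2854 0.    ]
wrist [0.2187 0.6951 0.3851] [-0.2503  0.1104  0.9619]
mixer 0.38 [352.3 151.9] [0.5137 0.3584 0.    ]
rack 0.74 [350.3 150.9] [0.5091 0.3589 0.    ]
{'clock': 1.8, 'qpos': array([-70.9154,  34.3372,  -0.1422,  91.6392,   0.1045,  54.024 ,
        -4.5728]), 'qvel': array([ 0.0275,  0.0435, -0.0348,  0.0751,  0.0178, -0.0401,  0.1504]), 'effort': array([  0.0007, -76.4833,   1.4965, -25.2697,  -0.0524,   0.0107,
         0.    ]), 'eef_pos': array([0.2889, 0.665 , 0.2406]), 'ee_rot': array([[-0.9172,  0.3984,  0.0001],
       [ 0.3984,  0.9172, -0.    ],
       [-0.0001,  0.    , -1.    ]]), 'force': array([-0.3306, -0.0291, -0.9765]), 'ft_torque': array([0.0177, 0.0169, 0.0326]), 'gripper_width': 0.09291753754758068}
```

View pics/side0.png

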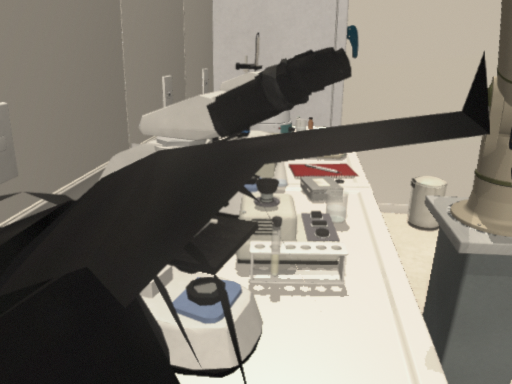

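View pics/top0.png

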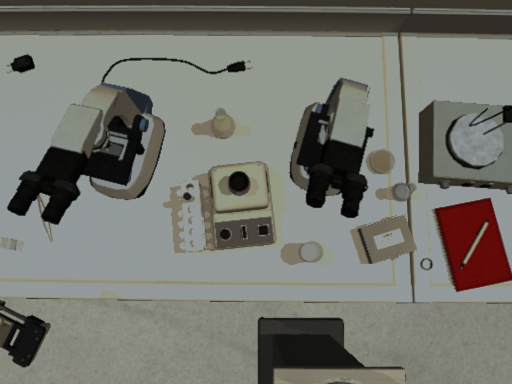

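View pics/wrist0.png

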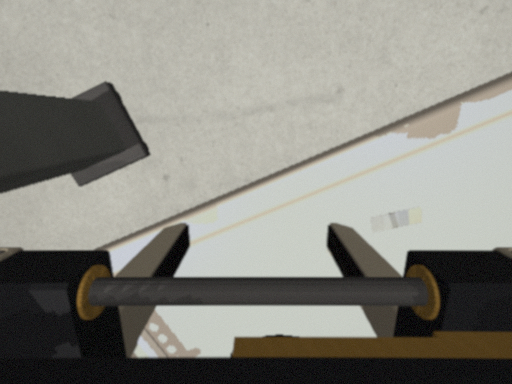

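```bash
python3 - <<'E'
from h import *
im=cv2.imread('pics/top0.png')
cv2.imwrite('pics/topz.png',cv2.resize(im[150:260,165:285],None,fx=6,fy=5.4,interpolation=cv2.INTER_CUBIC))
im=cv2.imread('pics/side0.png')
cv2.imwrite('pics/sidez.png',cv2.resize(im[165:300,225:360],None,fx=4.4,fy=4.4,interpolation=cv2.INTER_CUBIC))
c=snap('top')
for n,p,z in [('roundkey',(225,234),.0615),('Leye tips',(22,207),.35),('Leye2',(55,212),.35),('Reye',(317,200),.35),('Reye2',(348,208),.35),('beaker top',(312,251),.071),('flask top',(221,114),.112)]:
    print(n,atz(c,*p,z))
w=snap('wrist');print(np.array(w['tool_from_camera']),w['camera_matrix'],w['dist'])
E
```

```text
roundkey [0.4656 0.2772 0.0615]
Leye tips [0.4902 0.6202 0.35  ]
Leye2 [0.4822 0.5604 0.35  ]
Reye [0.5085 0.1018 0.35  ]
Reye2 [0.495  0.0479 0.35  ]
beaker top [0.4276 0.0724 0.071 ]
flask top [0.7457 0.2896 0.112 ]
[[-0.0012  0.9619  0.2735  0.0763]
 [ 1.      0.0009  0.0015 -0.0003]
 [ 0.0012  0.2735 -0.9619 -0.1445]
 [ 0.      0.      0.      1.    ]] [[266.5311   0.     257.8332]
 [  0.     266.5311 194.1997]
 [  0.       0.       1.    ]] [0.0102 0.     0.     0.     0.    ]
```

View pics/topz.png

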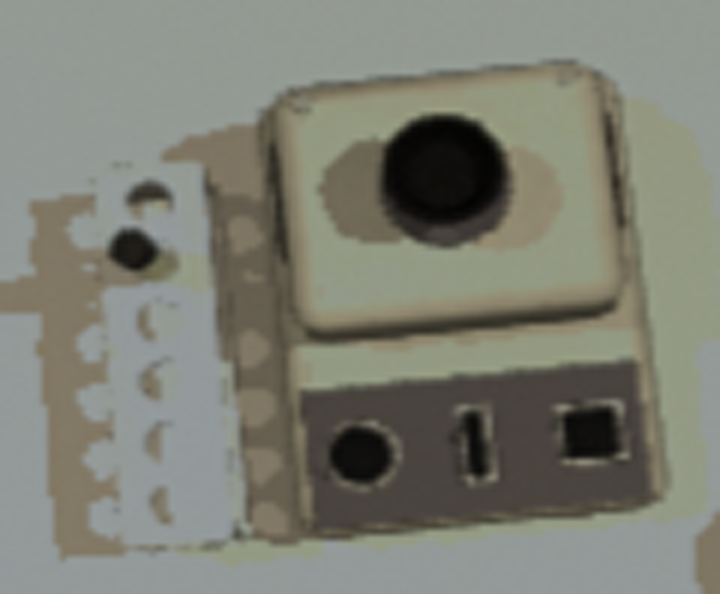

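View pics/sidez.png

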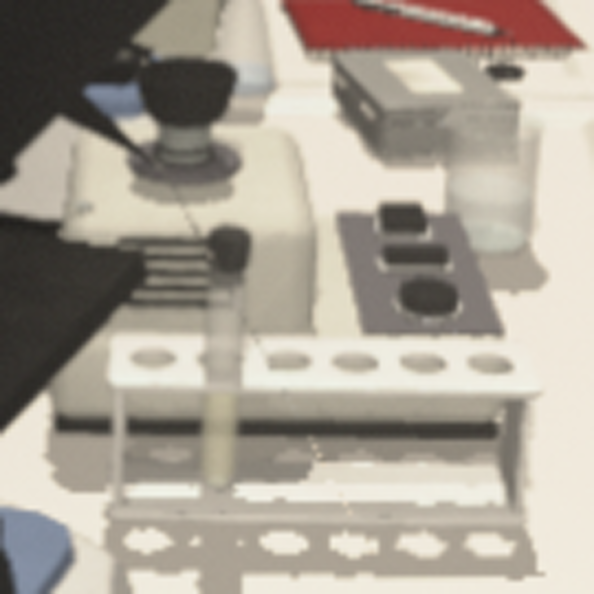

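```bash
cat >> h.py <<'E'
from scipy.spatial.transform import Rotation as Ro
def Rdown(az):
    a=np.radians(az); y=np.array([np.cos(a),np.sin(a),0]); z=np.array([0,0,-1.]); return np.stack([np.cross(y,z),y,z],1)
def plan(pos,az,n=None,g=100,s=None,step=.037):
    s=s or arm.state(); P=np.array(s['eef_pos']);R=np.array(s['ee_rot']);P1=np.array(pos,float);R1=Rdown(az)
    rv=Ro.from_matrix(R.T@R1).as_rotvec(); d=P1-P
    n=n or int(max(np.ceil(np.linalg.norm(d)/step),np.ceil(np.linalg.norm(rv)/.115),1))
    rows=[]
    for i in range(n):
        Rc=R@Ro.from_rotvec(rv*i/n).as_matrix(); Pt=P+d*(i+1)/n
        if i==0: Pc=P.copy()
        t=np.round(Rc.T@(Pt-Pc),4); Pc=Pc+Rc@t
        rows.append([g]+list(t)+list(np.round(rv/n,3)))
    for i in range(0,n,5): print(json.dumps([[float(x) for x in r] for r in rows[i:i+5]]))
E
python3 - <<'E'
from h import *
plan([.44,.25,.24],20,g=0)
E
```

```text
[[0.0, -0.0253, -0.0267, 0.0001, -0.0, 0.0, 0.068], [0.0, -0.0271, -0.0249, 0.0, -0.0, 0.0, 0.068], [0.0, -0.0287, -0.0231, 0.0001, -0.0, 0.0, 0.068], [0.0, -0.0302, -0.021, 0.0, -0.0, 0.0, 0.068], [0.0, -0.0315, -0.019, 0.0001, -0.0, 0.0, 0.068]]
[[0.0, -0.0328, -0.0167, 0.0, -0.0, 0.0, 0.068], [0.0, -0.0338, -0.0146, 0.0001, -0.0, 0.0, 0.068], [0.0, -0.0347, -0.0122, 0.0, -0.0, 0.0, 0.068], [0.0, -0.0355, -0.0098, 0.0001, -0.0, 0.0, 0.068], [0.0, -0.036, -0.0074, 0.0, -0.0, 0.0, 0.068]]
[[0.0, -0.0365, -0.005, 0.0001, -0.0, 0.0, 0.068], [0.0, -0.0367, -0.0024, 0.0, -0.0, 0.0, 0.068]]
```

>>> {"fn": "drive_tool", "kwargs": {"moves": [[100,-0.0253,-0.0267,0,0,0,0.068],[100,-0.0271,-0.0249,0,0,0,0.068],[100,-0.0287,-0.0231,0,0,0,0.068],[100,-0.0302,-0.021,0,0,0,0.068],[100,-0.0315,-0.019,0,0,0,0.068]]}}

```text
clock: 2.32
eef_pos: [0.352, 0.4904, 0.2407]
ee_rot: [[-0.73, 0.684, 0.0], [0.684, 0.73, 0.0], [0.0, 0.0, -1.0]]
force: [1.5, 0.4, 0.9]
gripper_width: 0.0928
```

>>> {"fn": "drive_tool", "kwargs": {"moves": [[100,-0.0328,-0.0167,0,0,0,0.068],[100,-0.0338,-0.0146,0,0,0,0.068],[100,-0.0347,-0.0122,0,0,0,0.068],[100,-0.0355,-0.0098,0,0,0,0.068],[100,-0.036,-0.0074,0,0,0,0.068]]}}

```text
clock: 2.73
eef_pos: [0.4146, 0.3174, 0.2409]
ee_rot: [[-0.46, 0.888, 0.0], [0.888, 0.46, 0.001], [0.0, 0.001, -1.0]]
force: [1.2, 0.1, 0.4]
gripper_width: 0.0928
```

>>> {"fn": "drive_tool", "kwargs": {"moves": [[100,-0.0365,-0.005,0,0,0,0.068],[100,-0.0367,-0.0024,0,0,0,0.068],[100,0,0,0,0,0,0],[100,0,0,0,0,0,0]]}}

```text
clock: 3.07
eef_pos: [0.4401, 0.2479, 0.241]
ee_rot: [[-0.335, 0.942, 0.001], [0.942, 0.335, 0.0], [-0.0, 0.001, -1.0]]
force: [-0.2, 0.0, 0.6]
gripper_width: 0.0925
```

```bash
python3 - <<'E'
from h import *
c=snap('wrist','w1.png'); s=c['s'];print(s['clock'],s['eef_pos'],s['qpos'])
for k,z in dict(key_round_top=.0615,key_square_top=.0615,key_bar_top=.0615,cup_floor=.129,tube_center=.061).items():
    for x in arm.spot_point(k,'wrist')[:2]:
        p=x['pixel']; print(k,round(x['score'],2),np.round(p,1),atz(c,p[1],p[0],z))
np.save('w1.npy',c,allow_pickle=True)
cv2.imwrite('pics/w1z.png',cv2.resize(c['img'],(800,600)))
E
```

```text
3.0667 [0.4401 0.2479 0.241 ] [-46.2869  19.6166  13.8053 120.7111  -7.0743  40.3738  -8.3124]
key_round_top 0.89 [167.7 283.4] [0.4633 0.2746 0.0615]
key_square_top 0.57 [234.5 268.8] [0.477  0.1848 0.0615]
key_bar_top 0.48 [201.3 275.3] [0.469  0.2307 0.0615]
cup_floor 0.93 [242.3 380.4] [0.5777 0.2437 0.129 ]
tube_center 0.7 [123.  379.7] [0.5509 0.3616 0.061 ]
```

View pics/w1z.png

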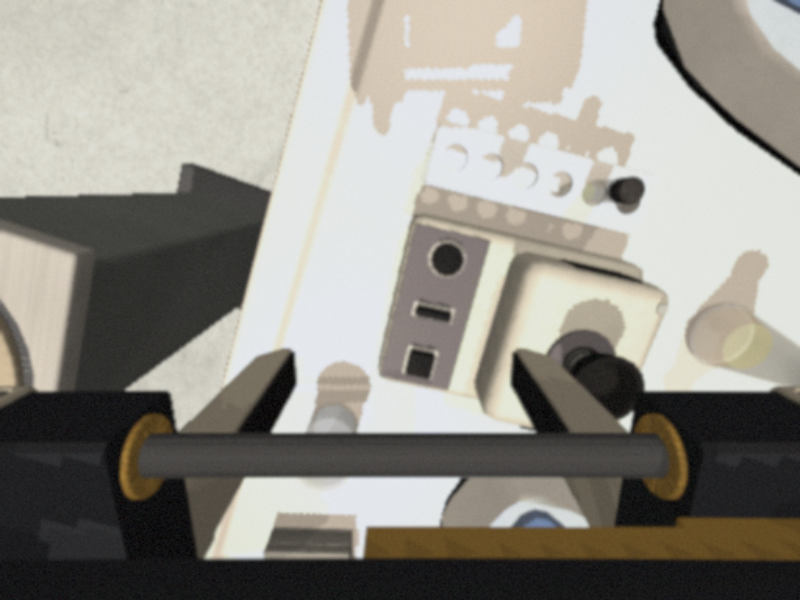

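```bash
python3 - <<'E'
from h import *
c=np.load('w1.npy',allow_pickle=True).item()
# dark key blobs
g=c['img'].max(2); m=(g<45).astype(np.uint8); m[240:]=0
n,l,st,ce=cv2.connectedComponentsWithStats(m)
for i in range(1,n):
    if st[i,4]>40: print(st[i],ce[i],atz(c,*ce[i],.0615))
E
```

```text
[420   4  92 107 558] [450.1989  53.3423] [0.5896 0.4528 0.0615]
[391 116   8  13  63] [394.0317 121.9683] [0.5659 0.3682 0.0615]
[278 157  17  17 210] [286.119  165.1905] [0.4653 0.2786 0.0615]
[268 197  19   7  62] [277.5    199.8065] [0.471  0.2335 0.0615]
[264 225  13  15 120] [270.1    231.2917] [0.4771 0.1897 0.0615]
[364 224  45  16 447] [384.5391 233.7069] [0.6203 0.2368 0.0615]
[177 227  11  13  78] [183.4872 234.9744] [0.3711 0.1467 0.0615]
[329 227  10  13  77] [331.9481 234.5065] [0.5556 0.2126 0.0615]
```

```bash
python3 - <<'E'
from h import *
plan([.465,.277,.105],20,g=0)
E
```

```text
[[0.0, 0.0039, 0.0084, 0.0339, -0.0, -0.0, -0.0], [0.0, 0.0039, 0.0083, 0.0339, -0.0, -0.0, -0.0], [0.0, 0.0038, 0.0084, 0.0339, -0.0, -0.0, -0.0], [0.0, 0.0039, 0.0084, 0.0338, -0.0, -0.0, -0.0]]
```

>>> {"fn": "drive_tool", "kwargs": {"moves": [[0,0.0078,0.0168,0.02,0,0,0],[0,0.0078,0.0168,0.02,0,0,0],[0,0,0,0,0,0,0],[0,0,0,0,0,0,0],[0,0,0,0,0,0,0]]}}

```text
clock: 3.78
eef_pos: [0.465, 0.2758, 0.2005]
ee_rot: [[-0.339, 0.941, -0.001], [0.941, 0.339, -0.001], [-0.0, -0.001, -1.0]]
force: [0.5, -0.6, 0.2]
gripper_width: 0.0643
```

>>> {"fn": "drive_tool", "kwargs": {"moves": [[0,0,0,0.02,0,0,0],[0,0,0,0.015,0,0,0],[0,0,0,0,0,0,0],[0,0,0,0,0,0,0],[0,0,0,0,0,0,0]]}}

```text
clock: 4.2
eef_pos: [0.4658, 0.2758, 0.1668]
ee_rot: [[-0.338, 0.941, 0.001], [0.941, 0.338, 0.001], [0.0, 0.001, -1.0]]
force: [-0.1, -0.1, 0.0]
gripper_width: 0.0311
```

>>> {"fn": "drive_tool", "kwargs": {"moves": [[0,0,0,0.02,0,0,0],[0,0,0,0.02,0,0,0],[0,0,0,0.02,0,0,0],[0,0,0,0,0,0,0],[0,0,0,0,0,0,0]]}}

```text
clock: 4.62
eef_pos: [0.4656, 0.2757, 0.1061]
ee_rot: [[-0.338, 0.941, -0.0], [0.941, 0.338, -0.0], [-0.0, -0.001, -1.0]]
force: [0.0, -0.9, 0.1]
gripper_width: 0.0009
```

```bash
python3 - <<'E'
from h import *
c=snap('wrist');d=snap('side')
print(proj(c,[.4656,.2757,.084]))
a=cv2.resize(c['img'],(480,360));b=cv2.resize(d['img'][165:300,225:360],(320,320))
o=np.zeros((360,800,3),np.uint8);o[:,:480]=a;o[:320,480:]=b;cv2.imwrite('pics/r1.png',o)
E
```

```text
[258.9705 234.4287]
```

View pics/r1.png

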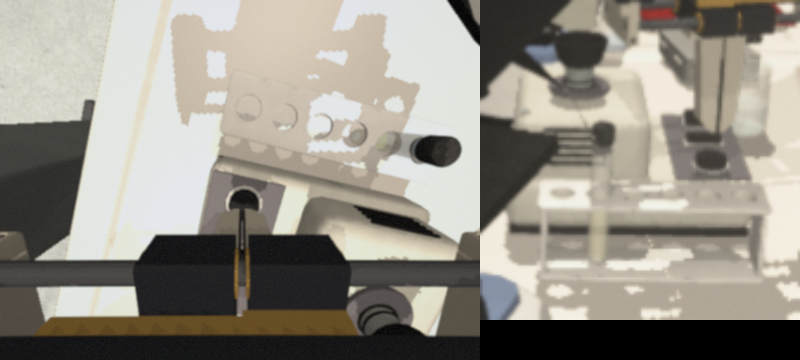

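```bash
python3 - <<'E'
from h import *
c=snap('wrist');d=snap('side')
for p in ([.465,.277,.0615],[.4653,.2786,.0615],[.465,.272,.0615]): print(proj(c,p),proj(d,p))
print(proj(d,[.4656,.2757,.084]))
a=cv2.resize(c['img'][170:270,200:320],None,fx=4,fy=4,interpolation=2);b=cv2.resize(d['img'][165:265,265:345],(320,400),interpolation=2)
cv2.imwrite('pics/r2.png',np.hstack([a,b]))
E
```

```text
[257.6374 220.0314] [322.441  229.7089]
[258.7167 218.3028] [322.303  230.0376]
[255.4429 225.7742] [322.3852 228.6604]
[322.9149 218.6919]
```

View pics/r2.png

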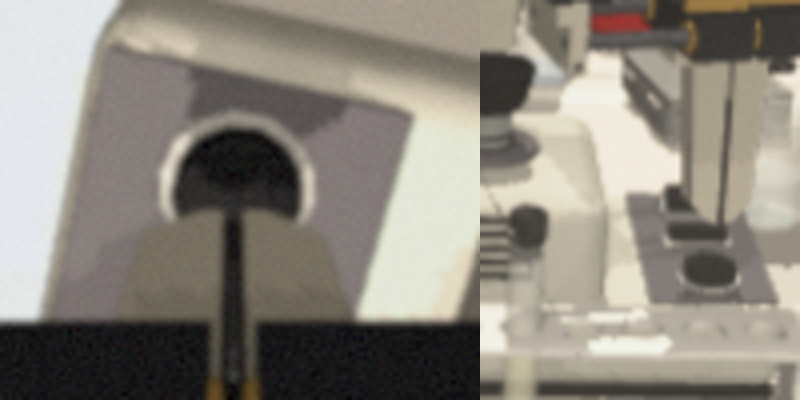

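>>> {"fn": "drive_tool", "kwargs": {"moves": [[0,0.004,0.001,0.01,0,0,0],[0,0,0,0.01,0,0,0],[0,0,0,0,0,0,0]]}}

```text
clock: 5.07
eef_pos: [0.4646, 0.2801, 0.0841]
ee_rot: [[-0.339, 0.941, -0.001], [0.941, 0.339, -0.001], [-0.0, -0.001, -1.0]]
force: [0.2, -0.6, 0.5]
gripper_width: 0.0003
```

>>> {"fn": "drive_tool", "kwargs": {"moves": [[0,0,0,0.003,0,0,0],[0,0,0,0,0,0,0]]}}

```text
clock: 5.23
eef_pos: [0.4648, 0.2799, 0.082]
ee_rot: [[-0.338, 0.941, -0.001], [0.941, 0.338, -0.0], [-0.0, -0.001, -1.0]]
force: [-1.8, 0.2, 2.4]
gripper_width: 0.0008
```

>>> {"fn": "drive_tool", "kwargs": {"moves": [[0,0,0,0.002,0,0,0],[0,0,0,0,0,0,0]]}}

```text
clock: 5.4
eef_pos: [0.4649, 0.2799, 0.0805]
ee_rot: [[-0.338, 0.941, -0.001], [0.941, 0.338, -0.0], [0.0, -0.001, -1.0]]
force: [-1.3, 0.6, 2.6]
gripper_width: 0.0005
```

>>> {"fn": "drive_tool", "kwargs": {"moves": [[0,0,0,0.002,0,0,0],[0,0,0,0,0,0,0]]}}

```text
clock: 5.57
eef_pos: [0.4649, 0.2799, 0.0788]
ee_rot: [[-0.338, 0.941, -0.0], [0.941, 0.338, 0.0], [0.0, -0.0, -1.0]]
force: [-2.7, 0.6, 5.8]
gripper_width: 0.0004
```

>>> {"fn": "drive_tool", "kwargs": {"moves": [[0,0,0,0.0015,0,0,0],[0,0,0,0,0,0,0],[0,0,0,0,0,0,0]]}}

```text
clock: 5.82
eef_pos: [0.465, 0.2799, 0.0785]
ee_rot: [[-0.338, 0.941, 0.0], [0.941, 0.338, 0.001], [0.001, 0.0, -1.0]]
force: [-5.6, -0.9, 23.4]
gripper_width: 0.0006
```

>>> {"fn": "drive_tool", "kwargs": {"moves": [[0,0,0,-0.01,0,0,0],[0,0,0,-0.02,0,0,0],[0,0,0,-0.02,0,0,0],[0,0,0,0,0,0,0]]}}

```text
clock: 6.15
eef_pos: [0.4668, 0.2803, 0.1301]
ee_rot: [[-0.338, 0.941, 0.004], [0.941, 0.338, 0.002], [0.001, 0.005, -1.0]]
force: [0.4, -0.2, 0.0]
gripper_width: 0.0005
```

```bash
python3 - <<'E'
from h import *
plan([.477,.189,.115],-8,g=0,step=.025)
E
```

```text
[[0.0, -0.0179, -0.0043, 0.003, 0.001, -0.0, 0.097], [0.0, -0.0182, -0.0025, 0.003, 0.001, -0.0, 0.097], [0.0, -0.0183, -0.0007, 0.003, 0.001, -0.0, 0.097], [0.0, -0.0184, 0.001, 0.003, 0.001, -0.0, 0.097], [0.0, -0.0181, 0.0028, 0.003, 0.001, -0.0, 0.097]]
```

>>> {"fn": "drive_tool", "kwargs": {"moves": [[0,-0.0179,-0.0043,0.003,0.001,0,0.097],[0,-0.0182,-0.0025,0.003,0.001,0,0.097],[0,-0.0183,-0.0007,0.003,0.001,0,0.097],[0,-0.0184,0.001,0.003,0.001,0,0.097],[0,-0.0181,0.0028,0.003,0.001,0,0.097]]}}

```text
clock: 6.57
eef_pos: [0.4755, 0.1876, 0.1117]
ee_rot: [[0.144, 0.99, -0.004], [0.99, -0.144, -0.001], [-0.002, -0.004, -1.0]]
force: [0.3, 0.3, -0.0]
gripper_width: 0.0008
```

>>> {"fn": "drive_tool", "kwargs": {"moves": [[0,0,0,0,0,0,0],[0,0,0,0,0,0,0]]}}

```text
clock: 6.73
eef_pos: [0.4755, 0.1877, 0.1118]
ee_rot: [[0.14, 0.99, -0.005], [0.99, -0.14, -0.001], [-0.002, -0.005, -1.0]]
force: [-0.4, 0.2, -0.1]
gripper_width: 0.0005
```

```bash
python3 - <<'E'
from h import *
c=snap('wrist');d=snap('top');print(c['s']['eef_pos'],c['s']['ee_rot'])
for p in ([.477,.189,.0615],[.4715,.2343,.0615]): print(proj(c,p))
a=cv2.resize(c['img'][150:270,190:330],None,fx=4,fy=4,interpolation=2);b=cv2.resize(d['img'][180:260,205:285],(240,240),interpolation=2)
o=np.zeros((480,800,3),np.uint8);o[:,:560]=a;o[:240,560:]=b
cv2.imwrite('pics/s1.png',o)
cv2.imwrite('pics/s1top.png',d['img'])
E
```

```text
[0.4755 0.1877 0.1118] [[ 0.1402  0.9901 -0.005 ]
 [ 0.9901 -0.1402 -0.0013]
 [-0.002  -0.0048 -1.    ]]
[260.688  217.0546]
[244.6996 160.6753]
```

View pics/s1.png

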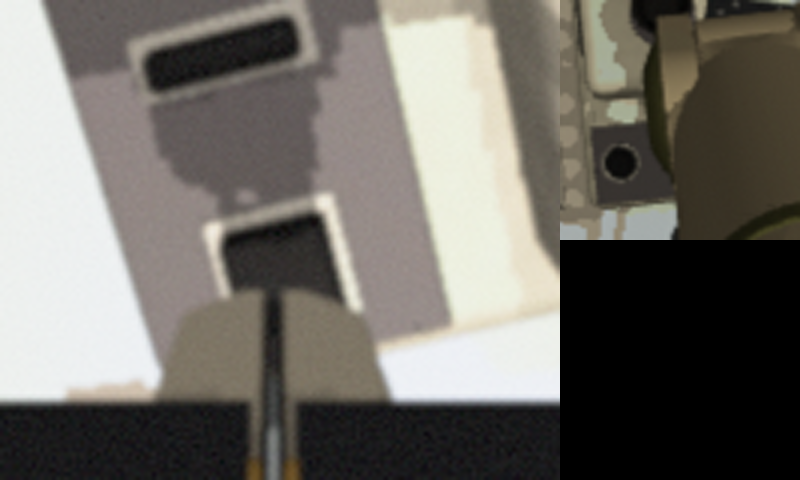

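View pics/s1top.png

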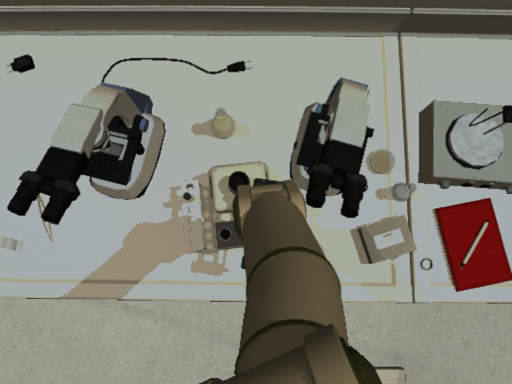

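>>> {"fn": "drive_tool", "kwargs": {"moves": [[0,-0.0005,0.001,0.014,0,0,0],[0,0,0,0.012,0,0,0],[0,0,0,0,0,0,0]]}}

```text
clock: 7.08
eef_pos: [0.4754, 0.1889, 0.0847]
ee_rot: [[0.137, 0.991, -0.006], [0.991, -0.137, -0.001], [-0.002, -0.006, -1.0]]
force: [0.7, -0.0, -0.2]
gripper_width: 0.0006
```

>>> {"fn": "drive_tool", "kwargs": {"moves": [[0,0,0,0.003,0,0,0],[0,0,0,0,0,0,0]]}}

```text
clock: 7.25
eef_pos: [0.4759, 0.1887, 0.0831]
ee_rot: [[0.138, 0.99, -0.005], [0.99, -0.138, -0.0], [-0.001, -0.005, -1.0]]
force: [-1.9, -0.1, 2.0]
gripper_width: 0.0005
```

>>> {"fn": "drive_tool", "kwargs": {"moves": [[0,0,0,0.002,0,0,0],[0,0,0,0.002,0,0,0],[0,0,0,0,0,0,0]]}}

```text
clock: 7.5
eef_pos: [0.4761, 0.1885, 0.0794]
ee_rot: [[0.139, 0.99, -0.004], [0.99, -0.139, 0.0], [-0.0, -0.004, -1.0]]
force: [-1.6, 1.4, 4.2]
gripper_width: 0.0004
```

>>> {"fn": "drive_tool", "kwargs": {"moves": [[0,0,0,0.002,0,0,0],[0,0,0,0,0,0,0],[0,0,0,0,0,0,0]]}}

```text
clock: 7.75
eef_pos: [0.4761, 0.1885, 0.0785]
ee_rot: [[0.139, 0.99, -0.004], [0.99, -0.139, 0.001], [0.001, -0.004, -1.0]]
force: [-3.8, 2.0, 21.3]
gripper_width: 0.0002
```

>>> {"fn": "drive_tool", "kwargs": {"moves": [[0,0,0,-0.02,0,0,0],[0,0,0,-0.035,0,0,0],[0,0,0,-0.035,0,0,0],[0,0,0,-0.035,0,0,0],[30,0,0,-0.03,0,0,0]]}}

```text
clock: 8.17
eef_pos: [0.477, 0.1875, 0.2344]
ee_rot: [[0.14, 0.99, -0.004], [0.99, -0.14, -0.0], [-0.001, -0.004, -1.0]]
force: [0.1, -0.2, -0.9]
gripper_width: 0.0034
```

```bash
python3 - <<'E'
from h import *
c=np.load('w1.npy',allow_pickle=True).item()
print(atz(c,401.3,122.9,.115))
plan([.545,.32,.25],20,g=50)
E
```

```text
[0.5479 0.3616 0.115 ]
[[50.0, 0.0281, 0.0097, -0.0032, -0.001, 0.0, -0.098], [50.0, 0.0271, 0.0125, -0.0032, -0.001, 0.0, -0.098], [50.0, 0.0257, 0.015, -0.0031, -0.001, 0.0, -0.098], [50.0, 0.0241, 0.0175, -0.0032, -0.001, 0.0, -0.098], [50.0, 0.0223, 0.0197, -0.0031, -0.001, 0.0, -0.098]]
```

>>> {"fn": "drive_tool", "kwargs": {"moves": [[50,0.0281,0.0097,-0.0032,-0.001,0,-0.098],[50,0.0271,0.0125,-0.0032,-0.001,0,-0.098],[50,0.0257,0.015,-0.0031,-0.001,0,-0.098],[50,0.0241,0.0175,-0.0032,-0.001,0,-0.098],[50,0.0223,0.0197,-0.0031,-0.001,0,-0.098]]}}

```text
clock: 8.58
eef_pos: [0.5453, 0.3216, 0.2481]
ee_rot: [[-0.347, 0.938, 0.001], [0.938, 0.347, 0.0], [-0.0, 0.001, -1.0]]
force: [0.3, -0.3, 0.1]
gripper_width: 0.0357
```

>>> {"fn": "drive_tool", "kwargs": {"moves": [[50,0,0,0,0,0,0],[50,0,0,0,0,0,0]]}}

```text
clock: 8.75
eef_pos: [0.5449, 0.3215, 0.2472]
ee_rot: [[-0.344, 0.939, 0.0], [0.939, 0.344, -0.0], [-0.0, 0.0, -1.0]]
force: [0.4, -0.8, -0.6]
gripper_width: 0.0453
```

```bash
python3 - <<'E'
from h import *
c=snap('wrist','t1.png');d=snap('top')
np.save('t1.npy',c,allow_pickle=True);print(c['s']['eef_pos'],c['s']['ee_rot'])
for k,z in dict(tube_center=.061,cup_floor=.129,tube_foot=.004).items():
    for x in arm.spot_point(k,'wrist')[:2]:
        p=x['pixel']; print(k,round(x['score'],2),np.round(p,1),atz(c,p[1],p[0],z))
a=cv2.resize(c['img'],None,fx=1.5,fy=1.5,interpolation=2)
cv2.imwrite('pics/t1z.png',a);cv2.imwrite('pics/t1top.png',cv2.resize(d['img'][80:270,160:350],(760,600)))
E
```

```text
[0.5449 0.3215 0.2472] [[-0.3438  0.9391  0.0002]
 [ 0.9391  0.3438 -0.0001]
 [-0.0002  0.0002 -1.    ]]
tube_center 0.51 [150.9 273.5] [0.5496 0.3627 0.061 ]
cup_floor 0.17 [151.5 273.9] [0.5437 0.3685 0.129 ]
```

View pics/t1z.png

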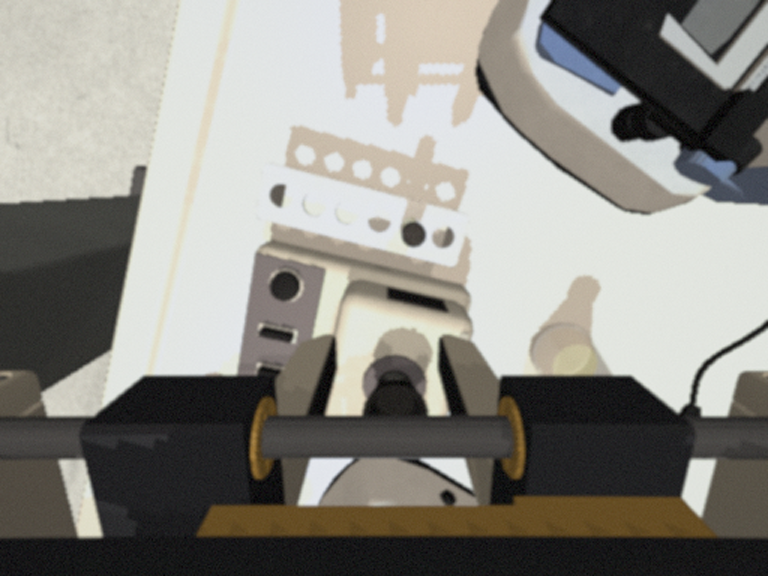

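View pics/t1top.png

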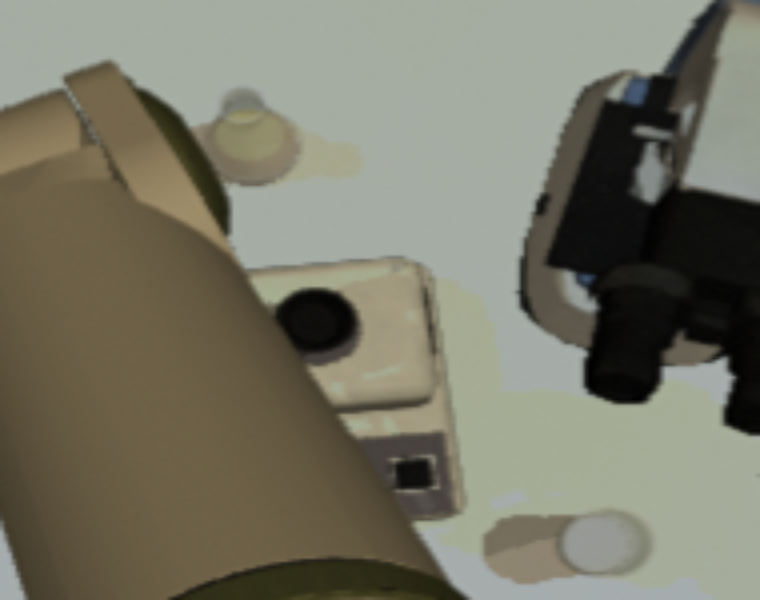

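```bash
python3 - <<'E'
from h import *
c=np.load('t1.npy',allow_pickle=True).item(); w=np.load('w1.npy',allow_pickle=True).item()
def blob(c,x0,x1,y0,y1):
    g=c['img'].max(2); m=np.zeros_like(g); m[y0:y1,x0:x1]=g[y0:y1,x0:x1]<60
    n,l,st,ce=cv2.connectedComponentsWithStats(m)
    i=1+np.argmax(st[1:,4]); return st[i],ce[i]
for C,b in ((c,(262,288,145,168)),(w,(380,425,105,140))):
    st,ce=blob(C,*b); print(st,ce,atz(C,*ce,.11),atz(C,*ce,.118))
print('tri',tri([ray(c,*blob(c,262,288,145,168)[1]),ray(w,*blob(w,380,425,105,140)[1])]))
# vertical axis ends
for p in ([.548,.3616,.118],[.548,.3616,.098]): print(proj(c,p))
cv2.imwrite('pics/t1c.png',cv2.resize(c['img'][110:190,200:320],None,fx=6,fy=6,interpolation=2))
E
```

```text
[271 150   2   2   2] [271.5 150.5] [0.5429 0.3668 0.11  ] [0.5422 0.3676 0.118 ]
[390 115  11  15  94] [394.6702 122.2553] [0.5439 0.3608 0.11  ] [0.5401 0.3596 0.118 ]
tri (array([0.5449, 0.3639, 0.1044]), [np.float64(0.002801564326485793), np.float64(0.002801564326485842)])
[274.7471 157.9574]
[273.6392 155.3468]
```

View pics/t1c.png

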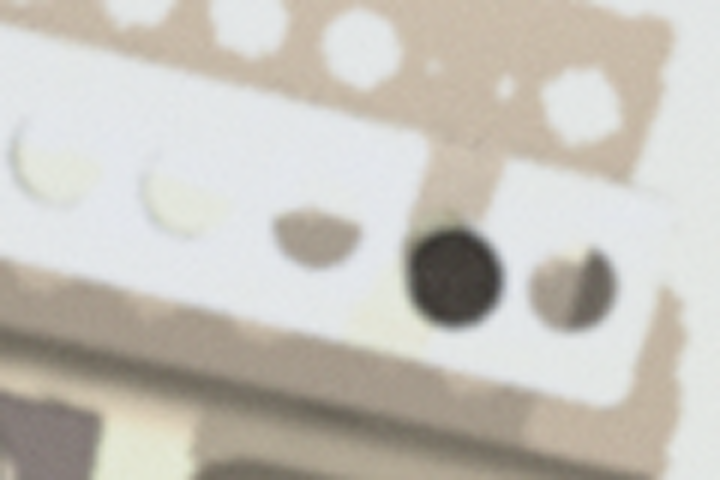

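>>> {"fn": "drive_tool", "kwargs": {"moves": [[50,0.0189,0.0089,0,0,0,0],[50,0.0188,0.0088,0,0,0,0],[50,0,0,0.03,0,0,0],[50,0,0,0.035,0,0,0],[50,0,0,0,0,0,0]]}}

```text
clock: 9.42
eef_pos: [0.5454, 0.3603, 0.1775]
ee_rot: [[-0.343, 0.939, -0.006], [0.939, 0.343, -0.005], [-0.003, -0.008, -1.0]]
force: [-1.4, -0.2, -1.1]
gripper_width: 0.0464
```

```bash
python3 - <<'E'
from h import *
c=snap('wrist');d=snap('side');print(c['s']['eef_pos'])
for z in (.118,.07): print(proj(c,[.5485,.363,z]),proj(d,[.5485,.363,z]))
a=cv2.resize(c['img'],(480,360));b=cv2.resize(d['img'][145:285,225:345],(320,373))
o=np.zeros((373,800,3),np.uint8);o[:360,:480]=a;o[:,480:]=b;cv2.imwrite('pics/t2.png',o)
E
```

```text
[0.5454 0.3603 0.1775]
[264.0826 213.4014] [276.6726 217.0253]
[263.3778 196.5556] [275.843  242.3774]
```

View pics/t2.png

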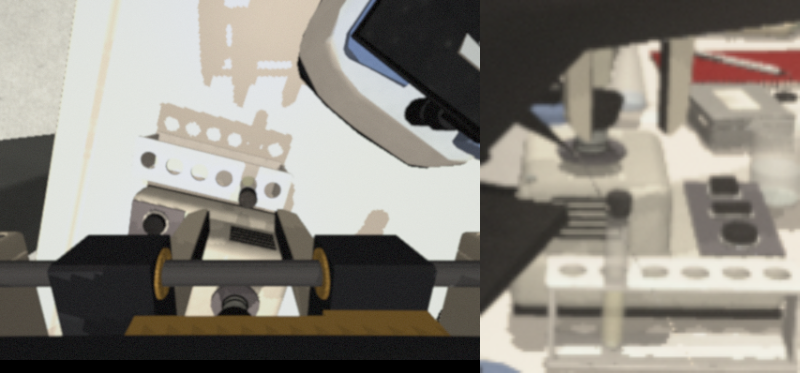

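```bash
python3 - <<'E'
from h import *
s=arm.state();print(s['qpos'],s['eef_pos'],s['ee_rot'],s['force'])
plan([.5485,.3635,.135],20,g=50)
E
```

```text
[-47.2203  33.8556  13.6692 104.6662 -11.1071  42.9299  -7.6109] [0.5479 0.361  0.1824] [[-0.3419  0.9397 -0.0019]
 [ 0.9397  0.3419 -0.0019]
 [-0.0012 -0.0024 -1.    ]] [0.3734 0.1029 0.6636]
[[50.0, 0.0011, 0.0008, 0.0237, -0.001, 0.001, -0.0], [50.0, 0.0011, 0.0007, 0.0237, -0.001, 0.001, -0.0]]
```

>>> {"fn": "drive_tool", "kwargs": {"moves": [[50,0.001,0.0007,0.02,-0.001,0.001,0],[50,0.001,0.0007,0.02,-0.001,0.001,0],[50,0,0,0.015,0,0,0],[50,0,0,0,0,0,0],[50,0,0,0,0,0,0]]}}

```text
clock: 9.93
eef_pos: [0.5498, 0.3643, 0.1293]
ee_rot: [[-0.342, 0.94, 0.002], [0.94, 0.342, 0.003], [0.002, 0.003, -1.0]]
force: [-0.6, 0.8, 0.0]
gripper_width: 0.0467
```

```bash
python3 - <<'E'
from h import *
c=snap('wrist');print(c['s']['eef_pos'],c['s']['ee_rot'])
for z in (.118,): print(proj(c,[.5485,.363,z]),proj(c,list(c['s']['eef_pos'][:2])+[z]))
cv2.imwrite('pics/t3.png',cv2.resize(c['img'][150:270,170:350],None,fx=4,fy=4,interpolation=2))
E
```

```text
[0.5498 0.3643 0.1293] [[-0.3421  0.9397  0.0022]
 [ 0.9397  0.3421  0.003 ]
 [ 0.0021  0.0031 -1.    ]]
[256.4005 242.7612] [258.9708 241.6385]
```

View pics/t3.png

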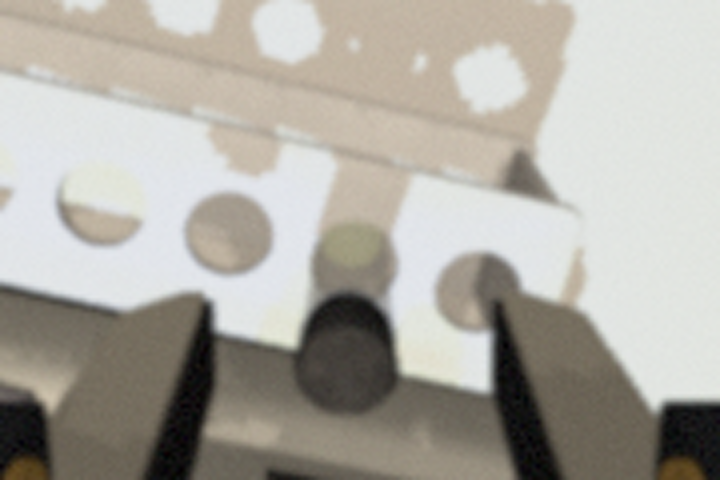

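>>> {"fn": "drive_tool", "kwargs": {"moves": [[50,0,-0.001,0.014,0.001,-0.003,0],[50,0,0,0.014,0.001,0,0],[50,0,0,0.011,0,0,0],[50,0,0,0,0,0,0],[50,0,0,0,0,0,0]]}}

```text
clock: 10.4
eef_pos: [0.5476, 0.3638, 0.0876]
ee_rot: [[-0.343, 0.939, -0.001], [0.939, 0.343, -0.002], [-0.002, -0.002, -1.0]]
force: [0.8, 0.2, 0.7]
gripper_width: 0.0466
```

```bash
python3 - <<'E'
from h import *
s=arm.state();print(s['eef_pos'],s['ee_rot'],s['force'],s['ft_torque'])
E
```

```text
[0.5476 0.3638 0.0876] [[-0.3429  0.9394 -0.0012]
 [ 0.9394  0.3429 -0.0022]
 [-0.0017 -0.0019 -1.    ]] [0.7772 0.1844 0.7156] [-0.1175  0.027  -0.036 ]
```

>>> {"fn": "drive_tool", "kwargs": {"moves": [[12,0,0.001,-0.002,0,0,0],[12,0,0,0,0,0,0],[12,0,0,0,0,0,0],[12,0,0,0,0,0,0],[12,0,0,0,0,0,0]], "squeeze": 25}}

```text
clock: 10.82
eef_pos: [0.5492, 0.3646, 0.091]
ee_rot: [[-0.343, 0.939, 0.001], [0.939, 0.343, -0.001], [-0.001, 0.001, -1.0]]
force: [-0.9, -0.7, 0.5]
gripper_width: 0.0178
```

>>> {"fn": "drive_tool", "kwargs": {"moves": [[0,0,0,0,0,0,0],[0,0,0,0,0,0,0],[0,0,0,0,0,0,0],[0,0,0,0,0,0,0]]}}

```text
clock: 11.15
eef_pos: [0.5492, 0.3646, 0.0908]
ee_rot: [[-0.343, 0.939, 0.001], [0.939, 0.343, -0.001], [-0.001, 0.0, -1.0]]
force: [0.6, 0.5, 1.4]
gripper_width: 0.0169
```

>>> {"fn": "drive_tool", "kwargs": {"moves": [[0,0,0,-0.01,0,0,0],[0,0,0,-0.02,0,0,0],[0,0,0,-0.03,0,0,0],[0,0,0,-0.035,0,0,0],[0,0,0,-0.035,0,0,0]]}}

```text
clock: 11.57
eef_pos: [0.5484, 0.3641, 0.2222]
ee_rot: [[-0.343, 0.939, -0.001], [0.939, 0.343, -0.002], [-0.002, -0.002, -1.0]]
force: [1.2, 0.4, -0.0]
gripper_width: 0.0174
```

>>> {"fn": "drive_tool", "kwargs": {"moves": [[0,0,0,-0.034,0,0,0],[0,0,0,0,0,0,0],[0,0,0,0,0,0,0]]}}

```text
clock: 11.82
eef_pos: [0.5495, 0.365, 0.2574]
ee_rot: [[-0.343, 0.939, 0.003], [0.939, 0.343, 0.002], [0.001, 0.004, -1.0]]
force: [-0.3, -0.7, -0.4]
gripper_width: 0.017
```

```bash
python3 - <<'E'
from h import *
c=snap('wrist');d=snap('side');e=snap('top');s=c['s'];print(s['clock'],s['eef_pos'],s['ee_rot'],s['gripper_width'],s['force'])
a=cv2.resize(c['img'],(480,360));b=cv2.resize(d['img'][145:285,225:345],(320,373))
o=np.zeros((373,800,3),np.uint8);o[:360,:480]=a;o[:,480:]=b;cv2.imwrite('pics/l1.png',o)
for cam,C in (('wrist',c),('side',d),('top',e)):
    for k in ('cup_floor','tube_foot','tube_center'):
        for x in arm.spot_point(k,cam)[:2]: print(cam,k,round(x['score'],2),np.round(x['pixel'],1))
p=s['eef_pos'].copy();
for dz in (-.087,-.03): print(proj(d,p+[0,0,dz]),proj(c,p+[0,0,dz]))
E
```

```text
11.8167 [0.5495 0.365  0.2574] [[-0.3429  0.9394  0.0034]
 [ 0.9394  0.3429  0.0018]
 [ 0.0005  0.0038 -1.    ]] 0.016962020614734313 [-0.3249 -0.7245 -0.3894]
wrist cup_floor 0.69 [292.1 245.8]
wrist tube_foot 0.58 [204.4 255.7]
wrist tube_center 0.79 [231.2 258.1]
side cup_floor 0.8 [189.5 264.5]
side cup_floor 0.66 [278.6 295.3]
side tube_foot 0.54 [187.7 277.8]
side tube_center 0.86 [159.7 276.5]
top cup_floor 0.79 [184.6 239.1]
top cup_floor 0.17 [234.7 227.1]
[276.8833 188.2547] [258.3303 204.7287]
[277.8968 154.8654] [258.7581 229.835 ]
```

View pics/l1.png

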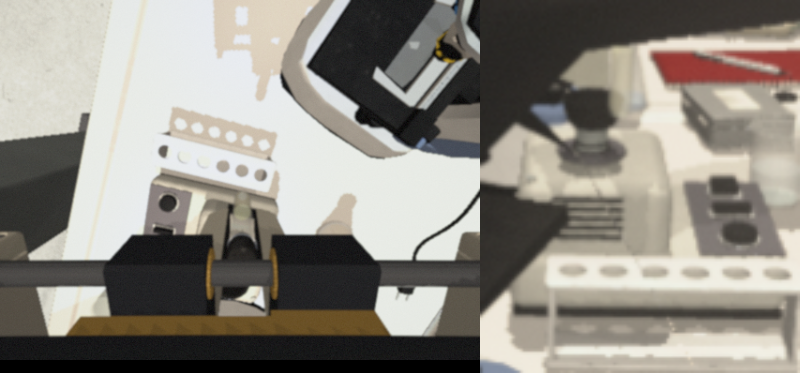

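```bash
python3 - <<'E'
from h import *
plan([.5775,.2448,.257],20,g=0,step=.031)
E
```

```text
[[0.0, -0.0306, -0.0036, -0.0006, -0.0, 0.0, 0.0], [0.0, -0.0306, -0.0035, -0.0007, -0.0, 0.0, 0.0], [0.0, -0.0306, -0.0036, -0.0006, -0.0, 0.0, 0.0], [0.0, -0.0306, -0.0035, -0.0006, -0.0, 0.0, 0.0]]
```

>>> {"fn": "drive_tool", "kwargs": {"moves": [[0,-0.025,-0.003,0,0,0,0],[0,-0.035,-0.004,0,0,0,0],[0,-0.035,-0.004,0,0,0,0],[0,-0.0275,-0.003,0,0,0,0],[0,0,0,0,0,0,0]]}}

```text
clock: 12.83
eef_pos: [0.5797, 0.2374, 0.2554]
ee_rot: [[-0.335, 0.942, 0.002], [0.942, 0.335, -0.004], [-0.004, 0.0, -1.0]]
force: [0.2, -0.6, -0.8]
gripper_width: 0.0167
```

>>> {"fn": "drive_tool", "kwargs": {"moves": [[0,0,0,0,0,0,0],[0,0,0,0,0,0,0],[0,0,0,0,0,0,0]]}}

```text
clock: 13.08
eef_pos: [0.5775, 0.2463, 0.2547]
ee_rot: [[-0.345, 0.939, 0.0], [0.939, 0.345, -0.0], [-0.0, -0.0, -1.0]]
force: [0.4, 0.3, -0.5]
gripper_width: 0.0173
```

```bash
python3 - <<'E'
from h import *
c=snap('wrist');d=snap('side');e=snap('top');s=c['s'];print(s['clock'],s['eef_pos'],s['ee_rot'],s['gripper_width'],s['force'])
a=cv2.resize(c['img'][140:290,160:360],(500,375));b=cv2.resize(d['img'][120:240,220:316],(300,375))
cv2.imwrite('pics/c1.png',np.hstack([a,b]))
cv2.imwrite('pics/c1top.png',cv2.resize(e['img'][100:300,140:390],None,fx=3,fy=3))
for cam,C in (('wrist',c),('side',d),('top',e)):
    for k in ('cup_floor','tube_foot','tube_center'):
        for x in arm.spot_point(k,cam)[:2]: print(cam,k,round(x['score'],2),np.round(x['pixel'],1))
p=s['eef_pos']; R=s['ee_rot']
print('foot side',proj(d,p+R[:,2]*.087),'cup expect',proj(d,[.5775,.2448,.129]),proj(d,[.5775,.2448,.145]))
print('wrist',proj(c,p+R[:,2]*.087),proj(c,[.5775,.2448,.129]),proj(c,[.5775,.2448,.145]))
E
```

```text
13.0833 [0.5775 0.2463 0.2547] [[-0.3446  0.9388  0.0001]
 [ 0.9388  0.3446 -0.0003]
 [-0.0003 -0.     -1.    ]] 0.01730061603237386 [ 0.4022  0.2638 -0.5138]
wrist cup_floor 0.9 [193.8 259.4]
wrist cup_floor 0.47 [231.4 258.7]
wrist tube_foot 0.97 [207.6 256.6]
wrist tube_center 0.8 [230.9 258.8]
side cup_floor 0.73 [189.3 264.8]
side cup_floor 0.7 [217.5 335.5]
side tube_foot 0.72 [169.5 266.9]
side tube_center 0.5 [144.7 266.4]
foot side [267.4035 169.6113] cup expect [267.0434 188.2719] [267.2183 180.5403]
wrist [258.6927 204.6849] [258.1358 194.4565] [258.1486 198.8775]
```

View pics/c1.png

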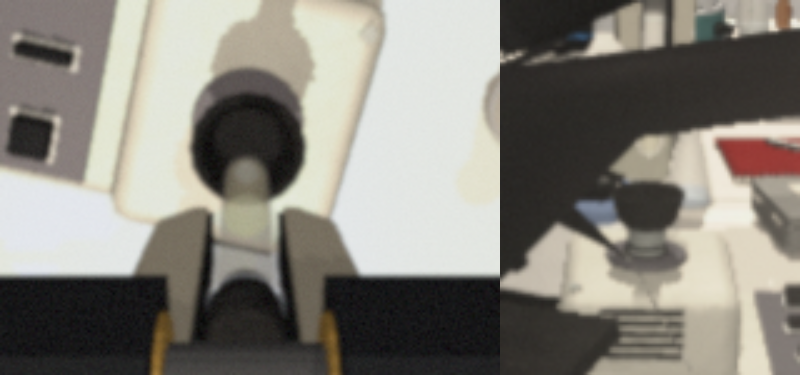

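View pics/c1top.png

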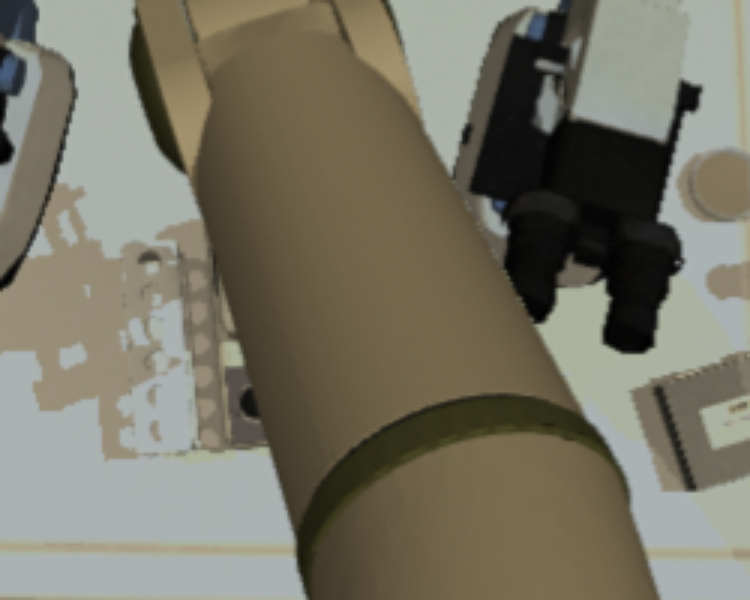

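>>> {"fn": "drive_tool", "kwargs": {"moves": [[0,0.0005,0.001,0.015,0,0,0],[0,0,0,0.015,0,0,0],[0,0,0,0,0,0,0],[0,0,0,0,0,0,0],[0,0,0,0,0,0,0]]}}

```text
clock: 14.1
eef_pos: [0.5789, 0.2456, 0.2254]
ee_rot: [[-0.343, 0.939, 0.001], [0.939, 0.343, -0.001], [-0.001, 0.0, -1.0]]
force: [-0.5, -0.8, -1.0]
gripper_width: 0.0169
```

```bash
python3 - <<'E'
from h import *
c=snap('wrist');d=snap('side');s=c['s'];print(s['clock'],s['eef_pos'],s['ee_rot'],s['gripper_width'],s['force'])
a=cv2.resize(c['img'][140:290,160:360],(500,375));b=cv2.resize(d['img'][140:215,235:295],(300,375),interpolation=2)
cv2.imwrite('pics/c2.png',np.hstack([a,b]))
p=s['eef_pos']; R=s['ee_rot']
print('foot side',proj(d,p+R[:,2]*.087),proj(c,p+R[:,2]*.087))
E
```

```text
14.1 [0.5789 0.2456 0.2254] [[-0.3427  0.9395  0.0007]
 [ 0.9395  0.3427 -0.0008]
 [-0.001   0.0004 -1.    ]] 0.016906917466465277 [-0.5316 -0.8056 -0.9792]
foot side [266.3545 183.8222] [258.6922 204.6829]
```

View pics/c2.png

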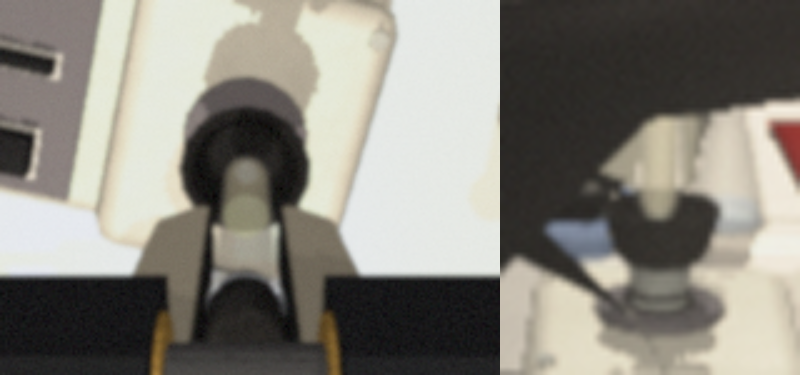

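>>> {"fn": "drive_tool", "kwargs": {"moves": [[0,0,0,0.004,0,0,0],[0,0,0,0.003,0,0,0],[0,0,0,0,0,0,0],[0,0,0,0,0,0,0]]}}

```text
clock: 14.53
eef_pos: [0.5785, 0.2456, 0.2176]
ee_rot: [[-0.343, 0.939, 0.0], [0.939, 0.343, -0.001], [-0.001, -0.0, -1.0]]
force: [0.2, -0.2, -0.8]
gripper_width: 0.0171
```

>>> {"fn": "drive_tool", "kwargs": {"moves": [[0,0,0,0.002,0,0,0],[0,0,0,0,0,0,0],[0,0,0,0,0,0,0]]}}

```text
clock: 14.78
eef_pos: [0.5788, 0.2456, 0.2158]
ee_rot: [[-0.343, 0.939, 0.001], [0.939, 0.343, -0.001], [-0.001, 0.0, -1.0]]
force: [0.4, -0.0, 0.4]
gripper_width: 0.0174
```

>>> {"fn": "drive_tool", "kwargs": {"moves": [[0,0,0,0.002,0,0,0],[0,0,0,0,0,0,0],[0,0,0,0,0,0,0]]}}

```text
clock: 15.03
eef_pos: [0.5788, 0.2456, 0.2139]
ee_rot: [[-0.343, 0.939, 0.001], [0.939, 0.343, -0.001], [-0.001, 0.0, -1.0]]
force: [0.9, 0.5, 2.0]
gripper_width: 0.0173
```

>>> {"fn": "drive_tool", "kwargs": {"moves": [[0,0,0,0.002,0,0,0],[0,0,0,0,0,0,0],[0,0,0,0,0,0,0]]}}

```text
clock: 15.28
eef_pos: [0.5788, 0.2456, 0.2119]
ee_rot: [[-0.343, 0.939, 0.001], [0.939, 0.343, -0.001], [-0.001, 0.0, -1.0]]
force: [-0.5, 0.4, 3.5]
gripper_width: 0.0169
```

>>> {"fn": "drive_tool", "kwargs": {"moves": [[0,0,0,0.002,0,0,0],[0,0,0,0,0,0,0],[0,0,0,0,0,0,0]]}}

```text
clock: 15.53
eef_pos: [0.5788, 0.2456, 0.2099]
ee_rot: [[-0.343, 0.939, 0.001], [0.939, 0.343, -0.001], [-0.001, 0.0, -1.0]]
force: [-0.5, 0.9, 5.9]
gripper_width: 0.0171
```

```bash
python3 - <<'E'
from h import *
F=[]
for i in range(6):
    d=arm.camera('side'); F.append(arm.state()['force'])
print(np.mean(F,0),np.std(F,0)); s=arm.state();print(s['eef_pos'],s['gripper_width'])
d=snap('side')
cv2.imwrite('pics/c3.png',cv2.resize(d['img'][160:220,230:300],(700,600),interpolation=2))
E
```

```text
[0.0511 0.4831 4.7572] [0.366  0.4464 0.2907]
[0.5787 0.2456 0.2099] 0.016870676451218963
```

View pics/c3.png

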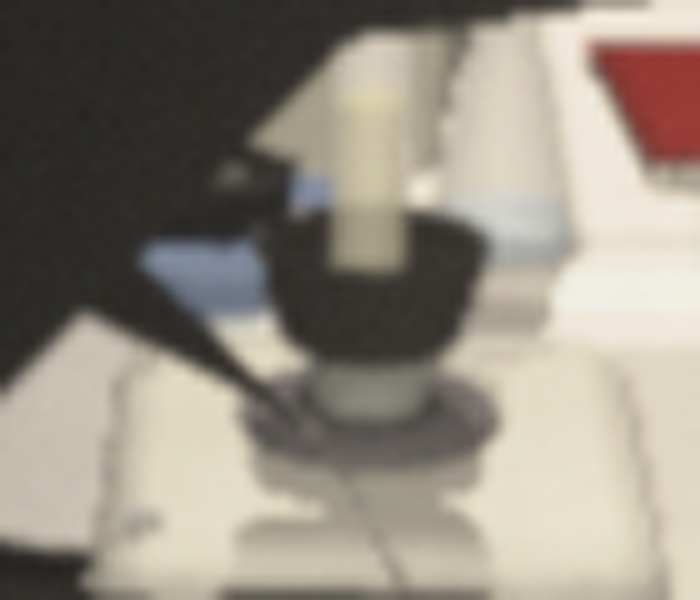

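>>> {"fn": "drive_tool", "kwargs": {"moves": [[0,0,0,0.0012,0,0,0],[0,0,0,0,0,0,0],[0,0,0,0,0,0,0],[0,0,0,0,0,0,0]]}}

```text
clock: 16.22
eef_pos: [0.5788, 0.2456, 0.2087]
ee_rot: [[-0.343, 0.939, 0.001], [0.939, 0.343, -0.001], [-0.001, 0.0, -1.0]]
force: [0.1, 0.5, 5.5]
gripper_width: 0.0169
```

```bash
python3 - <<'E'
from h import *
F=[];I=[]
for i in range(8):
    d=snap('side'); I.append(d['img'].astype(float)); F.append(arm.state()['force'])
print(np.mean(F,0),np.std(F,0)); s=arm.state();print(s['eef_pos'],s['gripper_width'],s['ee_rot'][:,2])
now=np.mean(I,0); cv2.imwrite('pics/side_now.png',now.astype(np.uint8))
ref=cv2.imread('pics/side0.png').astype(float)
# cup bottom edge profile: columns 262..272
col=slice(263,272)
a=ref[186:215,col].mean((1,2)); b=now[186:215,col].mean((1,2))
print('ref',a.round());print('now',b.round())
t=ref[188:200,258:276].astype(np.float32)
for dz in np.arange(0,.0121,.003): print(dz,proj(d,[.578,.246,.121-dz]))
up=lambda im:cv2.resize(im[165:220,235:300].astype(np.uint8),(400,340),interpolation=2)
cv2.imwrite('pics/cmp.png',np.hstack([up(ref),up(now)]))
E
```

```text
[0.3392 0.2079 5.7214] [0.4554 0.4933 0.3435]
[0.5788 0.2456 0.2088] 0.017043984351160422 [ 0.0007 -0.0008 -1.    ]
ref [ 49.  49.  49.  50.  49.  50.  51.  67.  98. 118. 121. 122. 112.  90.
  98. 103.  83.  84.  91.  97. 106. 128. 143. 145. 150. 180. 208. 210.
 206.]
now [122.  98.  59.  51.  51.  51.  51.  51.  51.  52.  63.  97. 121. 123.
 121. 104.  84.  86.  92.  98. 108. 130. 146. 148. 148. 150. 152. 158.
 169.]
0.0 [266.6426 192.2835]
0.003 [266.6104 193.7148]
0.006 [266.5782 195.1426]
0.009000000000000001 [266.5462 196.567 ]
0.012 [266.5141 197.9879]
```

View pics/cmp.png

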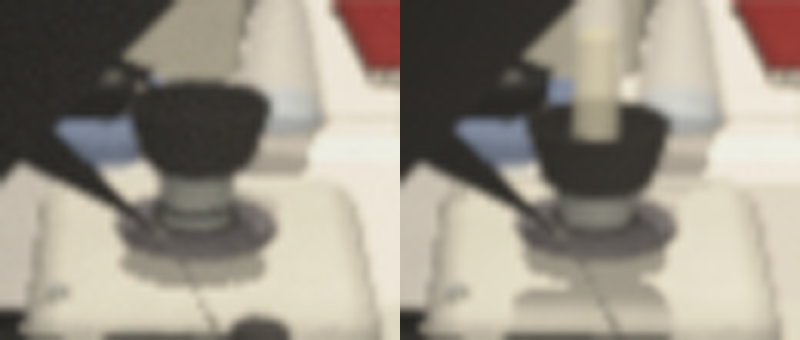

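```bash
python3 - <<'E'
from h import *
d=snap('top');ref=cv2.imread('pics/top0.png')
for r in ((95,145,195,250),(235,270,290,335)):
    a=ref[r[0]:r[1],r[2]:r[3]].astype(int);b=d['img'][r[0]:r[1],r[2]:r[3]].astype(int)
    print(np.abs(a-b).mean())
w=snap('wrist')
up=lambda im:cv2.resize(im[90:280,180:340],(320,380))
cv2.imwrite('pics/fin.png',np.hstack([up(d['img']),cv2.resize(w['img'],(480,380))]))
E
```

```text
39.57139393939394
44.15089947089947
```

View pics/fin.png

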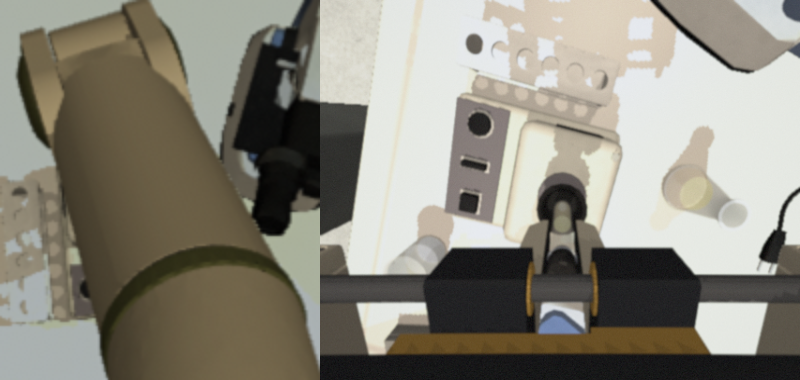

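```bash
python3 -c "
from bench import arm
s=arm.state();print(s['clock'],s['eef_pos'],s['force']);print(arm.hand_in())"
```

```text
16.7167 [0.57872921 0.245629   0.20874114] [0.87793817 0.04869787 4.77253487]
the job is handed in; nothing more can be done
None
```

I pressed the round key to its stop and released it, then did the same with the square key. I then lifted the tube from the rack, set its foot in the cup, and handed in at about 17 s while still gripping it and holding the cup down.

- **Keys:** both keys hit a hard stop at the same tool height, with 21–23 N on the tool. The bar key was never approached, and all three keys looked up in the last wrist picture.
- **Cup travel:** I estimate about 6 mm.
  - The side picture gives about 6.4 mm and shows the ring level with the collar.
  - The spring force averaged 5.7 N over 8 readings, which gives about 5.8 mm.
  - The tool height measured from the expected contact height gives about 7 mm. Measured from the contact height that the forces imply, it gives about 5.5 mm.
  - A single noisy reading at hand-in was 4.8 N, below that average.
- **Tube:** it is upright and centred in the cup, and the grip was steady at 17 mm.
- **Beaker and flask:** both were standing in the last wrist picture, and I never moved near them. A before-and-after comparison in the top camera did not work, because the arm blocked the view, so I have no measured check that they stayed exactly in place.

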